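# Find the slack spring clip and fetch its packing blocks from the blind box

### The arm

A 6-joint arm with a two-finger parallel gripper is mounted at the origin on the work surface. World frame = base frame: x ahead of the robot, y to its left, z up, the work surface at z = 0. Lengths are in m, angles in rad, forces in N, time in s.
With the tool pointing down it reaches from about 0.35 to 0.85 m from the base axis. Payload 8.1 kg.
Tool frame: the origin (TCP) lies between the finger pads, 19 mm behind the fingertips; this is the grasp point; x points along the fingers, y is the direction in which the jaws open and shut, and the axes are right-handed (so a half turn about x gives the same grasp; the last joint's range is limited). The gripper opens to 93 mm and grips with 3 to 60 N. Pads are 15 mm wide; open, the fingers measure 128 mm over their backs; the gripper's body (75 mm by 188 mm) begins 65 mm behind the grasp point.
Start: joints at [-1.373, 0.13, 1.488, -0, 1.523, -0.085], TCP at [0.167, -0.576, 0.237] pointing down, gripper open.
Joint ranges: [-2.96, 2.96], [-0.89, 2.26], [0.02, 2.5], [-1.34, 4.48], [0, 2.73], [-2.66, 2.66]. Speed limits (rad/s): [2.39, 2.39, 2.79, 3.14, 3.14, 3.14].

### API

Orientations are given as a rotation vector (axis times angle).
In Python, from plant import manip, cams gives the robot as it stands.
- The arm moves only by the shell command python3 -m crank 'ROWS'. ROWS is a JSON object of lists of equal length, an entry for each row: "claw": the finger opening in mm, from 0 to 93; "linear": the shift along the world's x, y, z in mm, a list of three; "delta_rot": the turn, a rotation vector about the world's x, y, z in degrees, a list of three. In form: {"claw": [claw, ...], "linear": [[x, y, z], ...], "delta_rot": [[wx, wy, wz], ...]}. A call has 1 to 5 rows; each row is the pose to reach, as a shift and turn from the pose commanded when the call began; what a row does not reach only later rows make up. A row lasts 1/8 s, in which the tool goes at most 62.5 mm and 10.7 degrees, less where a joint would pass 70% of its speed; a pose out of reach is approached as far as the arm can. A call with a gripper value outside its range is refused whole. The fingers move at their own pace and stop on an object; the grip force is fixed at half the most. Time passes only in rows, so rows that repeat a pose let the fingers close. It gives the time, the measured TCP pose, the force and the opening at its end, in the units of the state.
- manip.sense(): the state, without advancing time (a new reading comes with each control period).
- cams.capture(name): name is "side" or "top"; returns a dict with "pixels" (420x560x3 uint8, red, green, blue), "range_z" (420x560 float32, m along the optical axis (not along the pixel's ray), 0 where there is no reading), "intrinsics" (3x3 intrinsics, pixels), "R" (3x3) and "t" (3): a world point X has camera coordinates R X + t. Camera axes: x right, y down, z forward; pixel columns grow to the right and rows downward; lengths in m; the calibration is good to about 2 mm. A picture is of the moment at which its call begins.
- manip.finish_job(): hands the job in, once; it reports no verdict.
The state is a dict: "clock": time; "joints": joint angles; "qd": joint speeds; "tau": joint torques, N m; "position": TCP position; "tcp_rot": TCP orientation; "contact_force": force on the tool from outside, world axes, zero at the start; "torque": the same for the moment, N m; "grip_width": finger opening in m.
Only numpy, scipy, OpenCV 4.12 (cv2) and the standard library are available. Lean on these libraries where they do the work, as an engineer would, in place of code of your own. Each camera call takes 0.05 s, during which the arm holds its last target. There are 200 camera calls.

### The job

One of the three spring clips on the bench has gone slack: press their tongues at mid-span with about 8 N, holding a moment, gently, until you have found the one that gives much further than it should. Then slide the spares box lid fully open, feel through the bristles for the packing blocks inside (two or three, you cannot see them), lift every one out and leave them all lying side by side, not stacked, on the pad of the slack clip, and slide the lid fully shut again. Leave the can, the wrench and the tube offcut alone.

Things in the scene. Friction and masses are not known exactly. Their poses are not given: they have to be found in the camera images.
- station_a: One of three like, fixed clip stations: steel plate 285 x 90 x 8 mm. Origin on the bench under its pad's centre; x from pad to post, y left, z up. The grey pad spans x -70 to 70 mm, y -45 to 45, 8 mm above the bench: room for three blocks in a row along x. A fence 6 mm thick, 34 mm high bounds it at x = 78. At x = 203 a post (22 x 40 x 78) holds the spring tongue. Exactly one clip is slack.
- tongue_a (a joint): Tongue deflection, rad: 0 at rest, grows as it is pressed down; springs back. Steel leaf 100 long, 26 wide, 3 mm thick, top 65 mm above the bench, free end at station x = 92, root at x = 192 mm, nothing below it. It turns about its root. With 8 N at mid-span a sound clip gives about 0.10 rad (5 mm there), a slack one about 0.28 rad (14 mm). Stop at 0.5 rad.
- mid_a (a point): Mid-span of station_a's tongue on its top face (50 mm from root and free end, station x = 142 mm), where it is to be pressed; x along the tongue towards the root. It moves with the tongue.
- station_b: One of three like, fixed clip stations: steel plate 285 x 90 x 8 mm. Origin on the bench under its pad's centre; x from pad to post, y left, z up. The grey pad spans x -70 to 70 mm, y -45 to 45, 8 mm above the bench: room for three blocks in a row along x. A fence 6 mm thick, 34 mm high bounds it at x = 78. At x = 203 a post (22 x 40 x 78) holds the spring tongue. Exactly one clip is slack.
- tongue_b (a joint): Tongue deflection, rad: 0 at rest, grows as it is pressed down; springs back. Steel leaf 100 long, 26 wide, 3 mm thick, top 65 mm above the bench, free end at station x = 92, root at x = 192 mm, nothing below it. It turns about its root. With 8 N at mid-span a sound clip gives about 0.10 rad (5 mm there), a slack one about 0.28 rad (14 mm). Stop at 0.5 rad.
- mid_b (a point): Mid-span of station_b's tongue on its top face (50 mm from root and free end, station x = 142 mm), where it is to be pressed; x along the tongue towards the root. It moves with the tongue.
- station_c: One of three like, fixed clip stations: steel plate 285 x 90 x 8 mm. Origin on the bench under its pad's centre; x from pad to post, y left, z up. The grey pad spans x -70 to 70 mm, y -45 to 45, 8 mm above the bench: room for three blocks in a row along x. A fence 6 mm thick, 34 mm high bounds it at x = 78. At x = 203 a post (22 x 40 x 78) holds the spring tongue. Exactly one clip is slack.
- tongue_c (a joint): Tongue deflection, rad: 0 at rest, grows as it is pressed down; springs back. Steel leaf 100 long, 26 wide, 3 mm thick, top 65 mm above the bench, free end at station x = 92, root at x = 192 mm, nothing below it. It turns about its root. With 8 N at mid-span a sound clip gives about 0.10 rad (5 mm there), a slack one about 0.28 rad (14 mm). Stop at 0.5 rad.
- mid_c (a point): Mid-span of station_c's tongue on its top face (50 mm from root and free end, station x = 142 mm), where it is to be pressed; x along the tongue towards the root. It moves with the tongue.
- spares_box: Opaque green box fixed to the bench, 86 mm along x, 322 along y, 60 high; walls 6 mm. Origin on the bench under its centre. Brush strips just below the rim close its mouth: the bristles hide all inside but let fingers and parts pass without force. A sliding lid lies over them.
- box_floor (a point): Centre of the box's inner floor, 6 mm above the bench; axes as the box; 74 mm along x, 310 along y. Two or three blocks stand on it, ridge up and roughly along the box's x, centre within 20 mm of the box's middle line, anywhere along y, not on one another.
- lid (a joint): Slide of the box's lid, m: 0 shut, grows to 0.11 (fully open) as it slides along the box's +x, away from the robot; it stays where it is left and takes about 2 N to move. The lid is a green plate 94 x 326 x 5 mm, its top 66 mm above the bench.
- lid_grip (a point): Middle of the top of the lid's handle, an upright steel bar 12 mm thick along the box's x, 60 mm along y, standing 26 mm above the lid (its top 92 mm above the bench). Moves with the lid; when shut it lies 34 mm on the robot's side of the box's middle.
- block_1: Steel packing block, an inverted T, 0.3 kg, hidden in the box at the start (may be absent). Foot 40 (x) by 66 (y) by 10 mm high; along x over its middle a ridge 40 mm long, 12 mm thick (y), from 10 to 36 mm high, by which to pick it. Origin at the centre of its underside, z up through the ridge. All are alike.
- block_1_c (a point): Point inside block_1, 12 mm above the centre of its underside.
- block_2: Steel packing block, an inverted T, 0.3 kg, hidden in the box at the start (may be absent). Foot 40 (x) by 66 (y) by 10 mm high; along x over its middle a ridge 40 mm long, 12 mm thick (y), from 10 to 36 mm high, by which to pick it. Origin at the centre of its underside, z up through the ridge. All are alike.
- block_2_c (a point): Point inside block_2, 12 mm above the centre of its underside.
- block_3: Steel packing block, an inverted T, 0.3 kg, hidden in the box at the start (may be absent). Foot 40 (x) by 66 (y) by 10 mm high; along x over its middle a ridge 40 mm long, 12 mm thick (y), from 10 to 36 mm high, by which to pick it. Origin at the centre of its underside, z up through the ridge. All are alike.
- block_3_c (a point): Point inside block_3, 12 mm above the centre of its underside.
- bolt_can: A closed aluminium can 70 mm across, 90 mm high, standing on the bench; leave it alone. Origin under its centre.
- wrench: An open wrench lying on the bench; leave it alone. Origin at its middle, underneath.
- tube_offcut: A short steel tube 48 mm across and 70 mm high, standing on the bench; leave it alone. Origin under its centre.

How it is judged:
On the way, in this order (a step that is already met when the one before it is completed fails the run):
1. the slack clip's tongue is pressed by the fingers near mid-span (TCP within 15 mm) with 5 to 12 N for 0.3 s (contact force between the fingers and station_b between 5 and 12 N and x of the grasp point in the frame of mid_b between -0.015 and 0.015 m and y of the grasp point in the frame of mid_b between -0.015 and 0.015 m), for 0.3 s.
2. then the box's lid is slid open (more than 95 mm) (value of joint lid above 0.095 m), for 0.2 s.
At the end, for the whole second after the job is handed in: Every block present lies at rest on the slack clip's pad, not stacked (its middle within 66 mm along and 40 mm across of the pad's centre, and less than 35 mm above it), and the lid is shut to within 6 mm (value of joint lid below 0.006 m and x of block_1_c in the frame of station_b between -0.066 and 0.066 m and y of block_1_c in the frame of station_b between -0.04 and 0.04 m and z of block_1_c in the frame of station_b between 0.008 and 0.043 m and linear speed of each of block_1, block_2, block_3 below 0.02 m/s and x of block_2_c in the frame of station_b between -0.066 and 0.066 m and y of block_2_c in the frame of station_b between -0.04 and 0.04 m and z of block_2_c in the frame of station_b between 0.008 and 0.043 m and x of block_3_c in the frame of station_b between -0.066 and 0.066 m and y of block_3_c in the frame of station_b between -0.04 and 0.04 m and z of block_3_c in the frame of station_b between 0.008 and 0.043 m); the robot touches nothing.
It fails at once if the fingers press a clip station with more than 25 N (contact force between the fingers and station_a above 25 N or contact force between the fingers and station_b above 25 N or contact force between the fingers and station_c above 25 N).
It fails at once if the bolt can is moved more than 25 mm (distance of bolt_can from where it was at the start of the episode above 0.025 m).
It fails at once if the wrench is moved more than 25 mm (distance of wrench from where it was at the start of the episode above 0.025 m).
It fails at once if the tube offcut is moved more than 25 mm (distance of tube_offcut from where it was at the start of the episode above 0.025 m).
Of block_1, block_2, block_3 only 2 to 3 are there at a start; the rules pass over those that are not, and their reading is None.
At some moment in a run one of block_1, block_2, block_3 may be knocked a few centimetres aside while the robot is not near it.
Once in a run the grip may slacken for a moment while it holds something.
It also fails if it takes over 210 s, if anything falls off the work surface, if the arm or the gripper's body presses on something with over 40 N, if the wrist force passes 120 N, or if a joint passes its speed limit or range.

## Working session

There is one attempt and no reset: what is moved stays moved. The work goes in short steps, Python scripts to look and compute and a shell command to move; the robot and the scene stay as the last step left them, time stands still between calls to the robot, and variables do not carry over. Pictures are saved under pics/ and viewed, about 12 in all and at most 16, crops included, and the job is handed in when it is done.

```bash
ls; mkdir -p pics; cat > h.py <<'E'
import numpy as np, cv2
from plant import manip, cams
def cap(n):
    c=cams.capture(n); return c
def save(c,f): cv2.imwrite('pics/'+f,c['pixels'][:,:,::-1])
def cloud(c):
    K,R,t=c['intrinsics'],c['R'],c['t']; z=c['range_z']
    v,u=np.mgrid[:z.shape[0],:z.shape[1]]
    P=np.stack([(u-K[0,2])/K[0,0]*z,(v-K[1,2])/K[1,1]*z,z],-1)
    W=(P-t)@R
    W[z==0]=np.nan
    return W
E
python3 - <<'E'
from h import *
for n in('top','side'):
    c=cap(n); save(c,n+'0.png'); print(n,c['R'].round(3).tolist(),c['t'],c['intrinsics'][0,0], 'cam at',-c['R'].T@c['t'])
    np.savez(n+'0.npz',**c)
print(manip.sense())
E
```

```text
pics
top [[-0.005, -1.0, 0.004], [-0.997, 0.004, -0.083], [0.083, -0.004, -0.997]] [0.03510607 0.5587199  1.15255917] 458.6658817333895 cam at [0.46147046 0.03749626 1.19475188]
side [[0.988, -0.157, -0.007], [-0.124, -0.75, -0.649], [0.097, 0.642, -0.76]] [-0.55717563  0.13680069  0.90345469] 422.442977888486 cam at [ 0.47985614 -0.56481623  0.77208173]
{'clock': 0.1, 'joints': array([-1.37341253e+00,  1.31072205e-01,  1.48916756e+00,  7.97986372e-06,
        1.52300117e+00, -8.53715711e-02]), 'qd': array([-0.00034137, -0.0008365 , -0.0029876 ,  0.0002309 , -0.00064528,
        0.0003197 ]), 'tau': array([ 1.43962221e-03, -5.61338067e+01, -4.93100202e+01,  7.69671751e-02,
        2.90146231e-02, -6.42180794e-05]), 'position': array([ 0.1673475 , -0.57568895,  0.2365019 ]), 'tcp_rot': array([ 2.07045777,  0.29641601, -2.07063409]), 'contact_force': array([-0.33484272, -0.72062419, -0.74233431]), 'torque': array([-0.03925032,  0.00290676,  0.03401478]), 'grip_width': 0.09302338706726025}
```

View pics/top0.png

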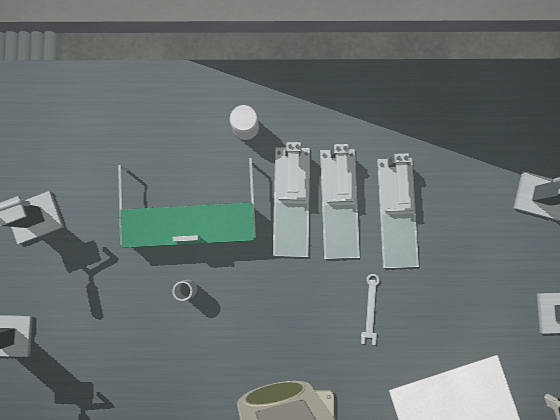

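View pics/side0.png

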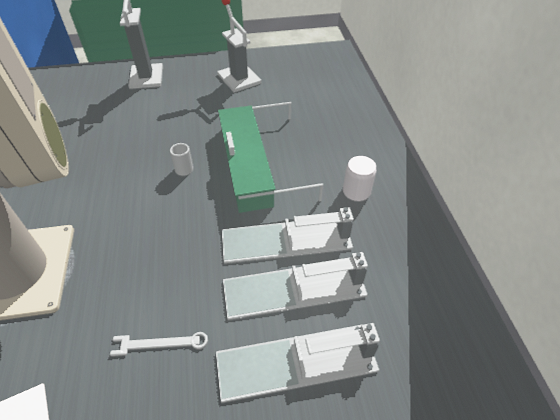

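```bash
python3 - <<'E'
from h import *
from scipy.spatial.transform import Rotation as R
print(R.from_rotvec(manip.sense()['tcp_rot']).as_matrix().round(3))
c=dict(np.load('top0.npz')); W=cloud(c); z=W[...,2]
print('bench z med',np.nanmedian(z))
hsv=cv2.cvtColor(c['pixels'],cv2.COLOR_RGB2HSV)
for (lo,hi) in [(.004,.014),(.026,.045),(.055,.072),(.073,.084),(.085,.1)]:
    m=((z>lo)&(z<hi)).astype(np.uint8)
    m=cv2.morphologyEx(m,cv2.MORPH_OPEN,np.ones((2,2)))
    n,l,s,ce=cv2.connectedComponentsWithStats(m)
    for i in range(1,n):
        if s[i,4]<40: continue
        P=W[l==i]; r=cv2.minAreaRect(P[:,:2].astype(np.float32)*1000)
        print((lo,hi),s[i,4],'px',ce[i].round(0),'ctr',np.round(r[0]),'size',np.round(r[1]),'ang',round(r[2],1),'z',np.median(P[:,2]).round(4),'rgb',np.median(c['pixels'][l==i],0))
E
```

```text
[[-0.     0.279 -0.96 ]
 [ 0.002 -0.96  -0.279]
 [-1.    -0.002 -0.   ]]
bench z med 0.000548858545789924
(0.004, 0.014) 3016 px [292. 209.] ctr [586. -12.] size [ 89. 285.] ang 87.5 z nan rgb [161. 174. 173.]
(0.004, 0.014) 3040 px [341. 211.] ctr [ 581. -136.] size [287.  91.] ang 1.9 z nan rgb [160. 174. 172.]
(0.004, 0.014) 3013 px [398. 220.] ctr [nan nan] size [0. 0.] ang 0.0 z nan rgb [158. 172. 170.]
(0.004, 0.014) 294 px [527. 193.] ctr [ 608. -620.] size [104.  48.] ang 9.7 z 0.0126 rgb [179. 184. 184.]
(0.004, 0.014) 138 px [ 45. 201.] ctr [587. 634.] size [31. 45.] ang 17.0 z nan rgb [183. 188. 188.]
(0.004, 0.014) 103 px [552. 212.] ctr [ 555. -684.] size [25. 40.] ang 24.2 z 0.0119 rgb [119. 123. 123.]
(0.004, 0.014) 333 px [ 48. 224.] ctr [535. 633.] size [59. 86.] ang 21.8 z nan rgb [121. 125. 125.]
(0.004, 0.014) 155 px [ 24. 236.] ctr [495. 682.] size [60. 33.] ang 72.0 z nan rgb [184. 189. 189.]
(0.004, 0.014) 495 px [372. 312.] ctr [nan nan] size [0. 0.] ang 0.0 z nan rgb [184. 189. 189.]
(0.004, 0.014) 408 px [548. 315.] ctr [ 297. -664.] size [104.  49.] ang 3.9
[... 2822 characters left out ...]
55, 0.072) 52 px [ 33. 214.] ctr [555. 635.] size [40. 14.] ang 0.2 z 0.0591 rgb [54. 58. 60.]
(0.055, 0.072) 78 px [  3. 340.] ctr [239. 703.] size [24. 63.] ang 59.4 z 0.0601 rgb [48. 52. 52.]
(0.073, 0.084) 67 px [294. 147.] ctr [719. -14.] size [19. 33.] ang 2.6 z 0.0746 rgb [120. 125. 125.]
(0.073, 0.084) 57 px [344. 148.] ctr [ 715. -144.] size [20. 47.] ang 24.0 z 0.075 rgb [125. 128. 129.]
(0.085, 0.1) 516 px [245. 118.] ctr [788. 109.] size [50. 44.] ang 42.1 z nan rgb [210. 209. 211.]
(0.085, 0.1) 60 px [553. 192.] ctr [ 601. -637.] size [39. 17.] ang 11.9 z 0.0953 rgb [ 90.  98. 100.]
(0.085, 0.1) 130 px [187. 239.] ctr [491. 251.] size [ 7. 62.] ang 8.1 z nan rgb [190. 194. 195.]
```

The top view shows three stations in the middle (plates at columns ~292, 341 and 398) and the green box at (188, 225) with its handle at (186, 239). The can is at (244, 122), the tube at (183, 291) and the wrench at (371, 312). The side view agrees with this layout. Next I'll fit the poses and look for small deviations.

```bash
python3 - <<'E'
from h import *
c=dict(np.load('top0.npz')); W=cloud(c); z=W[...,2]
def fit(m,tag):
    m=cv2.morphologyEx(m.astype(np.uint8),cv2.MORPH_OPEN,np.ones((2,2)))
    n,l,s,_=cv2.connectedComponentsWithStats(m); i=1+s[1:,4].argmax(); P=W[l==i]
    P=P[np.isfinite(P[:,0])]; r=cv2.minAreaRect((P[:,:2]*1000).astype(np.float32))
    b=cv2.boxPoints(r); e=[b[1]-b[0],b[2]-b[1]]; e=max(e,key=np.linalg.norm); a=np.degrees(np.arctan2(e[1],e[0]))
    a=(a+90)%180-90
    print(tag,np.round(r[0],1),np.round(sorted(r[1]),1),'long axis deg',round(a,2),'z',round(np.median(P[:,2])*1000,1)); return np.array(r[0]),a
u=np.arange(560)[None]*np.ones((420,1)); v=np.arange(420)[:,None]*np.ones((1,560))
for nm,a,b in(('L',268,317),('M',317,366),('R',372,425)):
    R=(u>a)&(u<b)&(v>120)&(v<275)
    p,an=fit(R&(z>.004)&(z<.04),nm+' plate')
    fit(R&(z>.060)&(z<.069)&(v>155),nm+' tongue')
    d=np.array([np.cos(np.radians(an)),np.sin(np.radians(an))])
    print('  origin',p-72.5*d,'mid',p+69.5*d)
R=(u>110)&(u<265)&(v>190)&(v<255)
hsv=cv2.cvtColor(c['pixels'],cv2.COLOR_RGB2HSV); g=(hsv[...,0]>60)&(hsv[...,0]<90)&(hsv[...,1]>90)
fit(R&g&(z>.058)&(z<.072),'lid'); fit(R&(z>.082)&(z<.1),'handle')
R=(u>165)&(u<200)&(v>270)&(v<305); fit(R&(z>.06)&(z<.08),'tube')
R=(u>225)&(u<262)&(v>95)&(v<145); fit(R&(z>.08)&(z<.1),'can')
E
```

```text
L plate [586.6 -11.2] [ 91.2 284.6] long axis deg -1.74 z 9.0
L tongue [654.4 -14. ] [29.6 97.1] long axis deg -2.55 z 65.2
  origin [514.11486053  -8.97584605] mid [656.04960632 -13.28029895]
M plate [ 580.7 -136.9] [ 92.6 287.5] long axis deg 1.29 z 9.0
M tongue [ 651.3 -138.9] [36.4 97.6] long axis deg 1.63 z 65.5
  origin [ 508.25162506 -138.49395835] mid [ 650.21544647 -135.28902245]
R plate [ 557.3 -288. ] [ 95.8 285.8] long axis deg 1.46 z 9.0
R tongue [ 631.6 -293. ] [ 45.1 108.8] long axis deg 0.38 z 65.5
  origin [ 484.79304504 -289.86908746] mid [ 626.74687195 -286.24800265]
lid [524.5 257.1] [ 92.2 335.7] long axis deg -87.22 z 66.4
handle [490.1 251.2] [11.8 62.1] long axis deg -86.56 z 91.8
tube [360.5 254.8] [37.5 52.6] long axis deg 2.76 z 64.5
can [786.1 108.2] [61.8 68.8] long axis deg -78.24 z 90.2
```

```bash
python3 -m crank '{"claw":[0,0,0,0,0],"linear":[[220,200,0],[220,200,0],[220,200,0],[220,200,0],[220,200,0]],"delta_rot":[[0,0,-7],[0,0,-14],[0,0,-14],[0,0,-14],[0,0,-14]]}'
python3 -m crank '{"claw":[0,0,0,0,0],"linear":[[220,200,0],[220,200,0],[220,200,0],[220,200,0],[220,200,0]],"delta_rot":[[0,0,0],[0,0,0],[0,0,0],[0,0,0],[0,0,0]]}'
```

```text
clock: 0.72
position: [0.3888, -0.374, 0.2371]
tcp_rot: [2.202, 0.044, -2.202]
contact_force: [1.3, 0.1, -0.1]
grip_width: 0.0475
clock: 1.35
position: [0.6088, -0.1738, 0.2368]
tcp_rot: [2.201, 0.044, -2.202]
contact_force: [-0.5, -1.2, 0.4]
grip_width: 0.001
```

```bash
python3 -m crank '{"claw":[0,0,0,0,0],"linear":[[41,37,0],[41,37,-60],[41,37,-110],[41,37,-137],[41,37,-137]],"delta_rot":[[0,0,0],[0,0,0],[0,0,0],[0,0,0],[0,0,0]]}'
python3 - <<'E'
from h import *
for n in('side','top'):
    c=cap(n)
    if n=='side': im=cv2.resize(c['pixels'][200:400,200:420],None,fx=3,fy=3); cv2.imwrite('pics/p3.png',im[:,:,::-1])
print(manip.sense()['position'],manip.sense()['contact_force'])
E
```

```text
clock: 1.98
position: [0.6458, -0.1383, 0.0965]
tcp_rot: [2.195, 0.045, -2.21]
contact_force: [-0.1, -0.3, 0.2]
grip_width: 0.0004
[ 0.64875591 -0.13928026  0.1012648 ] [-0.01464003 -0.25906008  1.23202494]
```

View pics/p3.png

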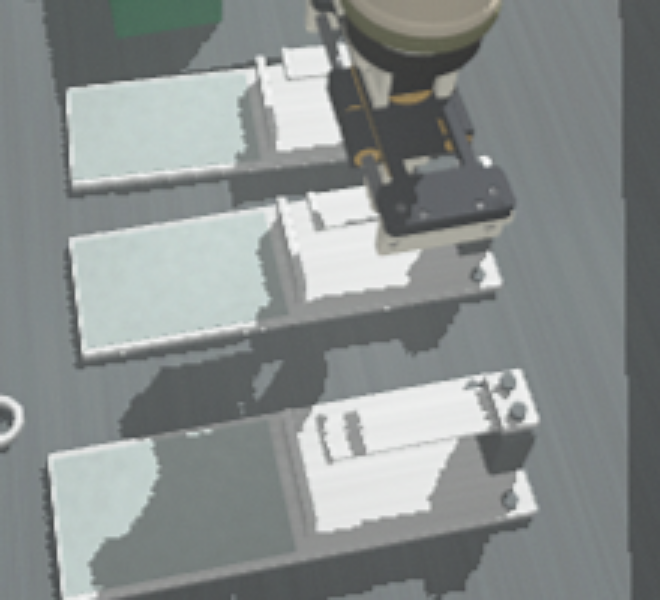

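The crop shows the closed gripper over the middle tongue at about (430, 220). I'll lower it gently and compare force against depth.

```bash
python3 -m crank '{"claw":[0,0,0,0,0],"linear":[[1,2,-8],[1,2,-14],[1,2,-14],[1,2,-14],[1,2,-14]],"delta_rot":[[0,0,0],[0,0,0],[0,0,0],[0,0,0],[0,0,0]]}'
python3 -m crank '{"claw":[0,0,0,0,0],"linear":[[0,0,-2],[0,0,-4],[0,0,-4],[0,0,-4],[0,0,-4]],"delta_rot":[[0,0,0],[0,0,0],[0,0,0],[0,0,0],[0,0,0]]}'
python3 -m crank '{"claw":[0,0,0,0,0],"linear":[[0,0,-2],[0,0,-4],[0,0,-4],[0,0,-4],[0,0,-4]],"delta_rot":[[0,0,0],[0,0,0],[0,0,0],[0,0,0],[0,0,0]]}'
```

```text
clock: 2.7
position: [0.6496, -0.1373, 0.0868]
tcp_rot: [2.202, 0.042, -2.201]
contact_force: [-0.2, 0.2, 0.0]
grip_width: 0.0007
clock: 3.32
position: [0.6496, -0.1372, 0.0826]
tcp_rot: [2.202, 0.042, -2.202]
contact_force: [0.1, 0.4, 1.0]
grip_width: 0.0007
clock: 3.95
position: [0.6497, -0.1372, 0.0787]
tcp_rot: [2.203, 0.042, -2.201]
contact_force: [0.7, 0.0, 4.1]
grip_width: 0.0004
```

```bash
python3 -m crank '{"claw":[0,0,0,0,0],"linear":[[0,0,-2],[0,0,-3],[0,0,-3],[0,0,-3],[0,0,-3]],"delta_rot":[[0,0,0],[0,0,0],[0,0,0],[0,0,0],[0,0,0]]}'
```

```text
clock: 4.58
position: [0.6499, -0.1372, 0.0759]
tcp_rot: [2.203, 0.042, -2.201]
contact_force: [1.5, -0.9, 5.5]
grip_width: 0.0004
```

```bash
python3 -m crank '{"claw":[0,0,0,0,0],"linear":[[0,0,-2],[0,0,-4],[0,0,-4],[0,0,-4],[0,0,-4]],"delta_rot":[[0,0,0],[0,0,0],[0,0,0],[0,0,0],[0,0,0]]}'
python3 -m crank '{"claw":[0,0,0,0,0],"linear":[[0,0,0],[0,0,0],[0,0,0],[0,0,0],[0,0,0]],"delta_rot":[[0,0,0],[0,0,0],[0,0,0],[0,0,0],[0,0,0]]}'
```

```text
clock: 5.2
position: [0.6505, -0.1372, 0.0726]
tcp_rot: [2.204, 0.042, -2.199]
contact_force: [0.9, 0.2, 8.0]
grip_width: 0.0008
clock: 5.82
position: [0.6505, -0.1372, 0.0726]
tcp_rot: [2.204, 0.042, -2.199]
contact_force: [1.4, 0.8, 8.3]
grip_width: 0.0004
```

At about 8.2 N the tongue gave about 11–12 mm (0.66 N/mm). A sound clip would give 5 mm (1.6 N/mm), so the middle clip is the slack one. Next is the lid, which I'll push by its handle with closed fingers.

```bash
python3 -m crank '{"claw":[0,0,0,0,0],"linear":[[0,0,50],[0,0,97],[-30,60,97],[-60,120,97],[-88,180,97]],"delta_rot":[[0,0,0],[0,0,0],[0,0,0],[0,0,0],[0,0,0]]}'
python3 -m crank '{"claw":[0,0,0,0,0],"linear":[[-30,60,0],[-60,120,0],[-88,180,0],[-102,209,0],[-102,209,0]],"delta_rot":[[0,0,0],[0,0,0],[0,0,0],[0,0,0],[0,0,0]]}'
python3 -m crank '{"claw":[0,0,0,0,0],"linear":[[0,0,-40],[0,0,-77],[0,0,-77],[0,0,-77],[0,0,-77]],"delta_rot":[[0,0,0],[0,0,0],[0,0,0],[0,0,0],[0,0,0]]}'
```

```text
clock: 6.45
position: [0.5652, 0.0326, 0.1674]
tcp_rot: [2.201, 0.042, -2.204]
contact_force: [0.4, 0.6, 0.8]
grip_width: 0.0007
clock: 7.08
position: [0.4628, 0.2425, 0.1675]
tcp_rot: [2.198, 0.047, -2.202]
contact_force: [0.6, -1.0, 0.2]
grip_width: 0.0008
clock: 7.7
position: [0.4664, 0.2404, 0.0935]
tcp_rot: [2.206, 0.043, -2.2]
contact_force: [1.2, 1.0, 0.1]
grip_width: 0.0003
```

```bash
python3 -m crank '{"claw":[0,0],"linear":[[0,12,0],[0,12,0]],"delta_rot":[[0,0,0],[0,0,0]]}'
python3 -m crank '{"claw":[0,0,0,0,0],"linear":[[25,1,0],[50,2,0],[75,4,0],[100,5,0],[120,6,0]],"delta_rot":[[0,0,0],[0,0,0],[0,0,0],[0,0,0],[0,0,0]]}'
python3 - <<'E'
from h import *
c=cap('side'); save(c,'p4.png')
c=cap('top');W=cloud(c);z=W[...,2]
hsv=cv2.cvtColor(c['pixels'],cv2.COLOR_RGB2HSV); g=(hsv[...,0]>60)&(hsv[...,0]<90)&(hsv[...,1]>90)
m=g&(z>.062)&(z<.070); P=W[m]; print('lid top x range',np.percentile(P[:,0],[1,50,99]),'y',np.percentile(P[:,1],[1,99]))
print(manip.sense()['position'],manip.sense()['contact_force'])
E
```

```text
clock: 7.95
position: [0.4654, 0.2533, 0.0923]
tcp_rot: [2.204, 0.044, -2.2]
contact_force: [0.6, 0.5, -0.6]
grip_width: 0.0004
clock: 8.57
position: [0.5851, 0.2584, 0.0912]
tcp_rot: [2.2, 0.043, -2.203]
contact_force: [-2.2, -0.8, 1.5]
grip_width: 0.0007
lid top x range [0.48399168 0.64913419 0.68712781] y [0.09703219 0.32697383]
[0.58546393 0.25835123 0.09105379] [-0.32524765 -0.06805803  0.44943512]
```

View pics/p4.png

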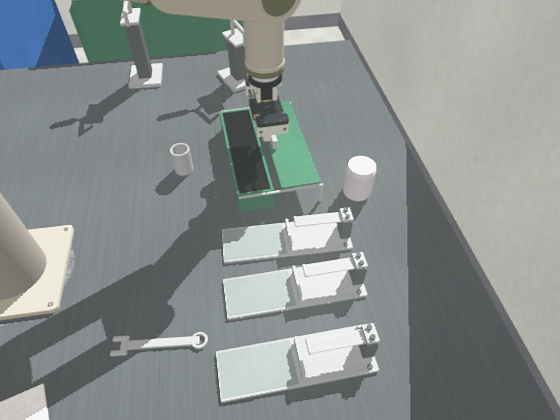

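The side view shows the lid slid back to about (295, 145) and the dark bristle mouth exposed at (248, 155). I'll press a bit further to feel the end stop.

```bash
python3 -m crank '{"claw":[0,0,0,0],"linear":[[3,0,0],[5,0,0],[5,0,0],[5,0,0]],"delta_rot":[[0,0,0],[0,0,0],[0,0,0],[0,0,0]]}'
python3 -m crank '{"claw":[0,0,0,0],"linear":[[3,0,0],[5,0,0],[5,0,0],[5,0,0]],"delta_rot":[[0,0,0],[0,0,0],[0,0,0],[0,0,0]]}'
```

```text
clock: 9.18
position: [0.5864, 0.2584, 0.091]
tcp_rot: [2.194, 0.043, -2.208]
contact_force: [-14.6, -2.0, 8.5]
grip_width: 0.0004
clock: 9.68
position: [0.5867, 0.2584, 0.091]
tcp_rot: [2.182, 0.042, -2.218]
contact_force: [-41.0, -5.0, 26.6]
grip_width: 0.0002
```

The lid is hard against its stop. I'll lift clear and measure the box rim.

```bash
python3 -m crank '{"claw":[0,0,0,93,93],"linear":[[-16,0,0],[-16,0,0],[-16,0,60],[-16,0,110],[-16,0,110]],"delta_rot":[[0,0,0],[0,0,0],[0,0,0],[0,0,0],[0,0,0]]}'
python3 - <<'E'
from h import *
for n in('side','top'):
    c=cap(n);W=cloud(c);z=W[...,2]
    np.savez(n+'1.npz',**c)
    hsv=cv2.cvtColor(c['pixels'],cv2.COLOR_RGB2HSV); g=(hsv[...,0]>60)&(hsv[...,0]<90)&(hsv[...,1]>90)
    x,y=W[...,0],W[...,1]
    R=(x>.44)&(x<.6)&(y>.05)&(y<.46)
    P=W[R&g&(z>.055)&(z<.0635)]; print(n,'rim',len(P),np.percentile(P,[.5,2,98,99.5],axis=0).round(4).tolist())
    for a,b in((.08,.12),(.16,.22),(.3,.36),(.39,.43)):
        Q=P[(P[:,1]>a)&(P[:,1]<b)&(P[:,0]<.51)]
        if len(Q)>3: print('   near wall x at y',Q[:,1].mean().round(3),Q[:,0].min().round(4),Q[:,0].max().round(4),len(Q))
    save(c,n+'_5.png')
print(manip.sense()['position'],manip.sense()['contact_force'])
E
```

```text
clock: 10.3
position: [0.5827, 0.2592, 0.2083]
tcp_rot: [2.216, 0.046, -2.192]
contact_force: [0.0, -0.9, 0.3]
grip_width: 0.0161
side rim 334 [[0.4774, 0.0909, 0.0568], [0.4783, 0.092, 0.0572], [0.5734, 0.4049, 0.063], [0.5927, 0.4091, 0.0634]]
   near wall x at y 0.099 0.4905 0.5099 27
   near wall x at y 0.189 0.4841 0.4902 32
   near wall x at y 0.331 0.4775 0.484 24
   near wall x at y 0.402 0.4778 0.5064 6
top rim 568 [[0.4769, 0.0923, 0.0557], [0.4791, 0.0948, 0.0565], [0.575, 0.4119, 0.0632], [0.5976, 0.414, 0.0635]]
   near wall x at y 0.102 0.4904 0.51 39
   near wall x at y 0.189 0.4858 0.4932 59
   near wall x at y 0.334 0.4791 0.4863 47
   near wall x at y 0.405 0.4769 0.5089 45
[0.5798296  0.25824693 0.20236296] [-0.2720455  -0.86166451 -1.22168041]
```

View pics/top_5.png

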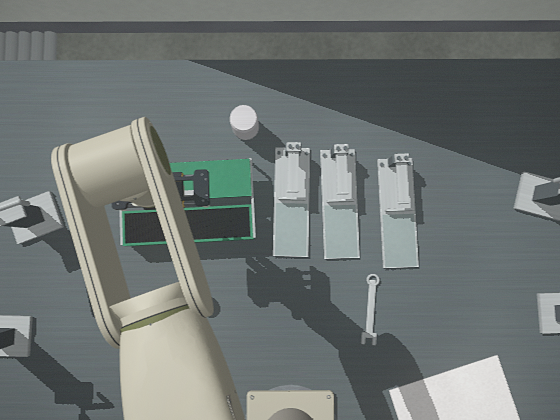

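The top view shows the open mouth spanning columns 120–255, rows 205–244, with the lid behind it. The rim gives a box centre of about (525, 253.5) and a yaw of 2.6°. I'll make the first feeling grasp at the low-y end with the jaws wide open.

```bash
python3 -m crank '{"claw":[93,93,93,93,93],"linear":[[-25,-45,0],[-51,-89,0],[-51,-89,-60],[-51,-89,-110],[-51,-89,-110]],"delta_rot":[[0,0,0],[0,0,0],[0,0,0],[0,0,0],[0,0,0]]}'
python3 -m crank '{"claw":[93,93,93],"linear":[[0,0,0],[0,0,0],[0,0,0]],"delta_rot":[[0,0,0],[0,0,0],[0,0,0]]}'
```

```text
clock: 11.02
position: [0.5229, 0.1678, 0.0852]
tcp_rot: [2.188, 0.039, -2.214]
contact_force: [-0.9, 0.2, -0.6]
grip_width: 0.074
clock: 11.4
position: [0.5294, 0.1696, 0.0935]
tcp_rot: [2.206, 0.043, -2.199]
contact_force: [1.1, -0.2, -0.6]
grip_width: 0.0932
```

```bash
python3 -m crank '{"claw":[93,93,93,93,93],"linear":[[0,0,-15],[0,0,-28],[0,0,-35],[0,0,-35],[0,0,-35]],"delta_rot":[[0,0,0],[0,0,0],[0,0,0],[0,0,0],[0,0,0]]}'
```

```text
clock: 12.02
position: [0.5281, 0.1692, 0.0566]
tcp_rot: [2.202, 0.042, -2.202]
contact_force: [0.0, 0.1, -0.3]
grip_width: 0.0933
```

No contact, so no ridge lies under the fingers. I'll go below the ridge top and close.

```bash
python3 -m crank '{"claw":[93,93,93,93,93],"linear":[[0,0,-8],[0,0,-15],[0,0,-15],[0,0,-15],[0,0,-15]],"delta_rot":[[0,0,0],[0,0,0],[0,0,0],[0,0,0],[0,0,0]]}'
python3 -m crank '{"claw":[60,30,0,0,0],"linear":[[0,0,0],[0,0,0],[0,0,0],[0,0,0],[0,0,0]],"delta_rot":[[0,0,0],[0,0,0],[0,0,0],[0,0,0],[0,0,0]]}'
python3 -m crank '{"claw":[0,0,0,0,0],"linear":[[0,0,0],[0,0,0],[0,0,0],[0,0,0],[0,0,0]],"delta_rot":[[0,0,0],[0,0,0],[0,0,0],[0,0,0],[0,0,0]]}'
```

```text
clock: 12.65
position: [0.5282, 0.1692, 0.0417]
tcp_rot: [2.203, 0.042, -2.202]
contact_force: [0.2, -0.7, -0.3]
grip_width: 0.093
clock: 13.28
position: [0.5279, 0.169, 0.0414]
tcp_rot: [2.202, 0.042, -2.202]
contact_force: [0.1, -2.5, -0.1]
grip_width: 0.0474
clock: 13.9
position: [0.5279, 0.1692, 0.0414]
tcp_rot: [2.202, 0.042, -2.202]
contact_force: [-0.8, -1.9, 0.5]
grip_width: 0.0118
```

The jaws stopped at 11.8 mm, so I have a block. I'll lift it and look at it.

```bash
python3 -m crank '{"claw":[0,0,0,0,0],"linear":[[0,0,30],[0,0,80],[0,0,130],[0,0,150],[0,0,150]],"delta_rot":[[0,0,0],[0,0,0],[0,0,0],[0,0,0],[0,0,0]]}'
python3 -m crank '{"claw":[0,0,0,0,0],"linear":[[-20,-50,0],[-30,-100,0],[-40,-150,0],[-40,-200,0],[-40,-250,0]],"delta_rot":[[0,0,0],[0,0,0],[0,0,0],[0,0,0],[0,0,0]]}'
python3 -m crank '{"claw":[0,0],"linear":[[0,0,0],[0,0,0]],"delta_rot":[[0,0,0],[0,0,0]]}'
python3 - <<'E'
from h import *
for n in('side','top'):
    c=cap(n); np.savez(n+'2.npz',**c)
    if n=='side': cv2.imwrite('pics/p6.png',cv2.resize(c['pixels'][130:390,140:420],None,fx=2.5,fy=2.2)[:,:,::-1])
print(manip.sense()['position'],manip.sense()['contact_force'])
E
```

```text
clock: 14.52
position: [0.5286, 0.1695, 0.192]
tcp_rot: [2.205, 0.043, -2.2]
contact_force: [0.6, 0.0, -3.6]
grip_width: 0.0118
clock: 15.15
position: [0.486, -0.0818, 0.188]
tcp_rot: [2.198, 0.044, -2.208]
contact_force: [0.4, -0.6, -3.8]
grip_width: 0.0117
clock: 15.4
position: [0.4867, -0.0802, 0.1889]
tcp_rot: [2.199, 0.043, -2.208]
contact_force: [-0.2, 0.3, -3.1]
grip_width: 0.0117
[ 0.48730755 -0.07955355  0.1899499 ] [-0.72678316 -0.12908992 -3.655601  ]
```

View pics/p6.png

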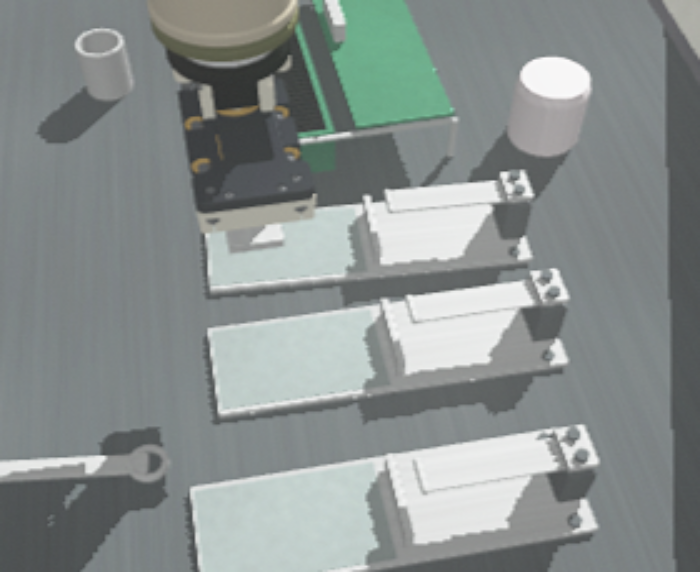

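The crop shows the block hanging below the jaws at about (257, 235), over the left plate. I'll measure its offset along x from the TCP.

```bash
cat >> h.py <<'E'
def held(c,p):
    "x,y range of what hangs under the jaws at TCP p (low part: foot of a held block)"
    W=cloud(c); d=W-p
    m=(d[...,2]<-.018)&(d[...,2]>-.042)&(abs(d[...,0])<.06)&(abs(d[...,1])<.06)
    P=d[m]; print('held n',len(P),'dx',np.percentile(P[:,0],[1,99]).round(4),'dy',np.percentile(P[:,1],[1,99]).round(4),'dz',np.percentile(P[:,2],[1,99]).round(4))
    for lo in np.arange(-.042,-.018,.004):
        Q=P[(P[:,2]>=lo)&(P[:,2]<lo+.004)]
        if len(Q)>5: print('  dz %.3f n %d dx %s dy %s'%(lo,len(Q),np.percentile(Q[:,0],[2,98]).round(3),np.percentile(Q[:,1],[2,98]).round(3)))
E
python3 - <<'E'
from h import *
c=dict(np.load('side2.npz')); held(c,manip.sense()['position'])
c=dict(np.load('top2.npz')); held(c,manip.sense()['position'])
E
```

```text
held n 236 dx [-0.0197  0.019 ] dy [-0.035  -0.0169] dz [-0.0362 -0.0246]
  dz -0.038 n 13 dx [-0.019  0.018] dy [-0.035 -0.032]
  dz -0.034 n 33 dx [-0.019  0.019] dy [-0.035 -0.027]
  dz -0.030 n 143 dx [-0.019  0.019] dy [-0.035 -0.017]
  dz -0.026 n 47 dx [-0.018  0.018] dy [-0.035 -0.018]Traceback (most recent call last):
  File "<stdin>", line 3, in <module>
  File "h.py", line 17, in held
    P=d[m]; print('held n',len(P),'dx',np.percentile(P[:,0],[1,99]).round(4),'dy',np.percentile(P[:,1],[1,99]).round(4),'dz',np.percentile(P[:,2],[1,99]).round(4))
                                       ~~~~~~~~~~~~~^^^^^^^^^^^^^^^
    return _quantile_unchecked(
        a, q, axis, out, overwrite_input, method, keepdims, weights)
    return _ureduce(a,
                    func=_quantile_ureduce_func,
    ...<5 lines>...
                    overwrite_input=overwrite_input,
                    method=method)
    r = func(a, **kwargs)
    result = _quantile(arr,
                       quantiles=q,
    ...<2 lines>...
                       out=out,
                       weights=wgt)
    slices_having_nans = np.isnan(arr[-1, ...])
                                  ~~~^^^^^^^^^
IndexError: index -1 is out of bounds for axis 0 with size 0
```

```bash
python3 -m crank '{"claw":[0,0,0,0,0],"linear":[[40,-35,0],[66,-58,0],[66,-58,-60],[66,-58,-115],[66,-58,-136]],"delta_rot":[[0,0,0],[0,0,0],[0,0,0],[0,0,0],[0,0,0]]}'
python3 -m crank '{"claw":[0,0,0],"linear":[[0,0,0],[0,0,0],[0,0,0]],"delta_rot":[[0,0,0],[0,0,0],[0,0,0]]}'
```

```text
clock: 16.12
position: [0.5509, -0.1361, 0.0502]
tcp_rot: [2.195, 0.048, -2.21]
contact_force: [-0.6, 0.1, -3.3]
grip_width: 0.0119
clock: 16.5
position: [0.5555, -0.139, 0.0575]
tcp_rot: [2.205, 0.042, -2.198]
contact_force: [0.5, -1.3, -3.3]
grip_width: 0.0113
```

```bash
python3 -m crank '{"claw":[0,0,0,0],"linear":[[-1,1,-6],[-1,1,-11],[-1,1,-11],[-1,1,-11]],"delta_rot":[[0,0,0],[0,0,0],[0,0,0],[0,0,0]]}'
```

```text
clock: 17.0
position: [0.5528, -0.1378, 0.0443]
tcp_rot: [2.202, 0.042, -2.202]
contact_force: [-0.5, -0.4, -2.9]
grip_width: 0.0114
```

```bash
python3 -m crank '{"claw":[0,0,40,40,40],"linear":[[0,0,-1],[0,0,-1],[0,0,-1],[0,0,-1],[0,0,-1]],"delta_rot":[[0,0,0],[0,0,0],[0,0,0],[0,0,0],[0,0,0]]}'
python3 -m crank '{"claw":[40,40,93,93,93],"linear":[[0,0,50],[0,0,110],[0,50,130],[-10,110,130],[-20,170,130]],"delta_rot":[[0,0,0],[0,0,0],[0,0,0],[0,0,0],[0,0,0]]}'
python3 -m crank '{"claw":[93,93,93,93,93],"linear":[[-2,60,0],[-4,120,0],[-6,180,0],[-8,222,0],[-8,222,0]],"delta_rot":[[0,0,0],[0,0,0],[0,0,0],[0,0,0],[0,0,0]]}'
python3 -m crank '{"claw":[93,93,93,93,93],"linear":[[0,0,-50],[0,0,-80],[0,0,-80],[0,0,-80],[0,0,-80]],"delta_rot":[[0,0,0],[0,0,0],[0,0,0],[0,0,0],[0,0,0]]}'
python3 - <<'E'
from h import *
c=cap('side'); cv2.imwrite('pics/p7.png',cv2.resize(c['pixels'][130:390,140:420],None,fx=2.5,fy=2.2)[:,:,::-1]); print(manip.sense()['position'])
E
```

```text
clock: 17.62
position: [0.5532, -0.1379, 0.0438]
tcp_rot: [2.203, 0.042, -2.201]
contact_force: [-0.1, -0.0, 0.3]
grip_width: 0.0368
clock: 18.25
position: [0.533, 0.0336, 0.1743]
tcp_rot: [2.204, 0.041, -2.201]
contact_force: [1.1, -0.1, 0.9]
grip_width: 0.0652
clock: 18.88
position: [0.5243, 0.2571, 0.1735]
tcp_rot: [2.2, 0.048, -2.2]
contact_force: [-0.0, -0.0, -0.5]
grip_width: 0.0935
clock: 19.5
position: [0.5265, 0.2544, 0.0958]
tcp_rot: [2.207, 0.043, -2.199]
contact_force: [1.1, 0.7, -0.8]
grip_width: 0.0933
[0.5262833  0.25442925 0.09552927]
```

View pics/p7.png

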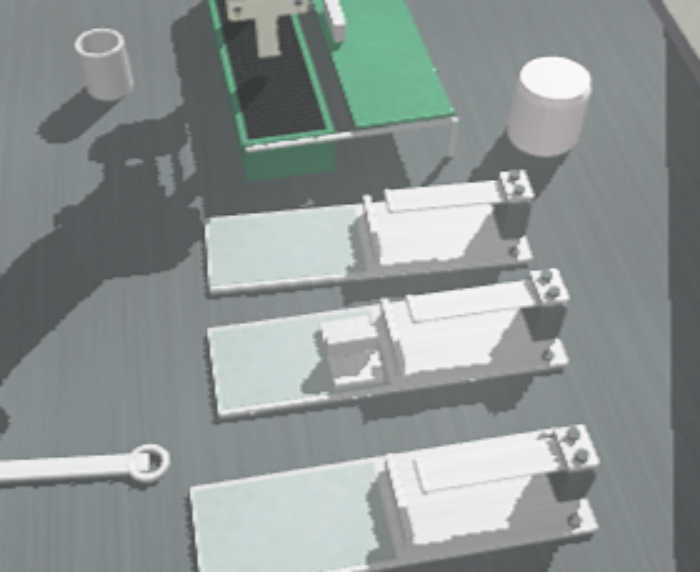

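The first block stands upright on the middle pad by the fence at about (352, 350). The jaws are over the middle of the box. Now the second feel: down to 38 mm at the tips first.

```bash
python3 -m crank '{"claw":[93,93,93,93,93],"linear":[[0,0,-15],[0,0,-30],[0,0,-37],[0,0,-37],[0,0,-37]],"delta_rot":[[0,0,0],[0,0,0],[0,0,0],[0,0,0],[0,0,0]]}'
```

```text
clock: 20.18
position: [0.5251, 0.2543, 0.0566]
tcp_rot: [2.202, 0.042, -2.202]
contact_force: [-0.1, 0.5, 0.3]
grip_width: 0.093
```

```bash
python3 -m crank '{"claw":[93,93,93,93,93],"linear":[[0,0,-8],[0,0,-15],[0,0,-15],[0,0,-15],[0,0,-15]],"delta_rot":[[0,0,0],[0,0,0],[0,0,0],[0,0,0],[0,0,0]]}'
python3 -m crank '{"claw":[60,30,0,0,0],"linear":[[0,0,0],[0,0,0],[0,0,0],[0,0,0],[0,0,0]],"delta_rot":[[0,0,0],[0,0,0],[0,0,0],[0,0,0],[0,0,0]]}'
python3 -m crank '{"claw":[0,0,0,0,0],"linear":[[0,0,0],[0,0,0],[0,0,0],[0,0,0],[0,0,0]],"delta_rot":[[0,0,0],[0,0,0],[0,0,0],[0,0,0],[0,0,0]]}'
```

```text
clock: 20.8
position: [0.5252, 0.2543, 0.0417]
tcp_rot: [2.203, 0.043, -2.202]
contact_force: [1.2, -1.4, 1.1]
grip_width: 0.093
clock: 21.42
position: [0.5249, 0.2542, 0.0414]
tcp_rot: [2.202, 0.042, -2.202]
contact_force: [-0.9, 0.6, -0.8]
grip_width: 0.0477
clock: 22.05
position: [0.5249, 0.254, 0.0414]
tcp_rot: [2.202, 0.042, -2.202]
contact_force: [0.8, -2.3, 0.4]
grip_width: 0.0117
```

Second block gripped (11.7 mm). Lift and look.

```bash
python3 -m crank '{"claw":[0,0,0,0,0],"linear":[[0,0,30],[0,0,80],[0,0,130],[0,0,148],[-8,-40,148]],"delta_rot":[[0,0,0],[0,0,0],[0,0,0],[0,0,0],[0,0,0]]}'
python3 -m crank '{"claw":[0,0,0,0,0],"linear":[[-6,-55,0],[-12,-110,0],[-18,-165,0],[-24,-220,0],[-30,-270,0]],"delta_rot":[[0,0,0],[0,0,0],[0,0,0],[0,0,0],[0,0,0]]}'
python3 -m crank '{"claw":[0,0,0],"linear":[[0,-24,0],[0,-24,0],[0,-24,0]],"delta_rot":[[0,0,0],[0,0,0],[0,0,0]]}'
python3 - <<'E'
from h import *
p=manip.sense()['position']; c=cap('side'); print(p); held(c,p)
E
```

```text
clock: 22.68
position: [0.5177, 0.2158, 0.1904]
tcp_rot: [2.204, 0.047, -2.198]
contact_force: [0.4, -1.1, -4.5]
grip_width: 0.0115
clock: 23.3
position: [0.4855, -0.0573, 0.1873]
tcp_rot: [2.2, 0.043, -2.205]
contact_force: [0.9, -0.3, -3.3]
grip_width: 0.0114
clock: 23.68
position: [0.4863, -0.079, 0.1881]
tcp_rot: [2.201, 0.044, -2.205]
contact_force: [0.1, -0.2, -3.8]
grip_width: 0.0115
[ 0.48633399 -0.07900233  0.18807849]
held n 236 dx [-0.0255  0.0139] dy [-0.0347 -0.0164] dz [-0.0345 -0.0233]
  dz -0.038 n 6 dx [-0.017  0.013] dy [-0.034 -0.032]
  dz -0.034 n 30 dx [-0.025  0.013] dy [-0.034 -0.032]
  dz -0.030 n 82 dx [-0.023  0.013] dy [-0.035 -0.016]
  dz -0.026 n 118 dx [-0.025  0.013] dy [-0.034 -0.017]
```

```bash
python3 -m crank '{"claw":[0,0,0,0,0],"linear":[[15,-40,0],[27,-59,0],[27,-59,-60],[27,-59,-115],[27,-59,-132]],"delta_rot":[[0,0,0],[0,0,0],[0,0,0],[0,0,0],[0,0,0]]}'
python3 -m crank '{"claw":[0,0,0,0,0],"linear":[[0,0,-4],[0,0,-8],[0,0,-8],[0,0,-8],[0,0,-8]],"delta_rot":[[0,0,0],[0,0,0],[0,0,0],[0,0,0],[0,0,0]]}'
```

```text
clock: 24.35
position: [0.5108, -0.1364, 0.053]
tcp_rot: [2.195, 0.048, -2.211]
contact_force: [-1.1, 1.0, -3.2]
grip_width: 0.0117
clock: 24.98
position: [0.5144, -0.139, 0.0502]
tcp_rot: [2.203, 0.042, -2.201]
contact_force: [0.1, -0.0, -3.8]
grip_width: 0.012
```

```bash
python3 -m crank '{"claw":[0,0,0,0],"linear":[[0,0,-3],[0,0,-5],[0,0,-6],[0,0,-6]],"delta_rot":[[0,0,0],[0,0,0],[0,0,0],[0,0,0]]}'
```

```text
clock: 25.48
position: [0.5139, -0.1388, 0.0434]
tcp_rot: [2.202, 0.042, -2.202]
contact_force: [-0.5, -0.2, -2.1]
grip_width: 0.0114
```

```bash
python3 -m crank '{"claw":[0,40,40,40],"linear":[[0,0,-0.5],[0,0,-0.5],[0,0,-0.5],[0,0,-0.5]],"delta_rot":[[0,0,0],[0,0,0],[0,0,0],[0,0,0]]}'
python3 -m crank '{"claw":[40,40,93,93,93],"linear":[[0,0,50],[0,0,110],[2,60,130],[3,120,130],[4,180,130]],"delta_rot":[[0,0,0],[0,0,0],[0,0,0],[0,0,0],[0,0,0]]}'
python3 -m crank '{"claw":[93,93,93,93,93],"linear":[[1,60,0],[2,120,0],[3,180,0],[3,240,0],[3,297,0]],"delta_rot":[[0,0,0],[0,0,0],[0,0,0],[0,0,0],[0,0,0]]}'
python3 -m crank '{"claw":[93,93,93,93,93],"linear":[[0,0,0],[0,0,-50],[0,0,-80],[0,0,-80],[0,0,-80]],"delta_rot":[[0,0,0],[0,0,0],[0,0,0],[0,0,0],[0,0,0]]}'
python3 - <<'E'
from h import *
c=cap('side'); cv2.imwrite('pics/p8.png',cv2.resize(c['pixels'][90:350,140:420],None,fx=2.5,fy=2.2)[:,:,::-1]); print(manip.sense()['position'])
E
```

```text
clock: 25.98
position: [0.5141, -0.1389, 0.0431]
tcp_rot: [2.202, 0.042, -2.201]
contact_force: [0.3, 0.2, 0.0]
grip_width: 0.0364
clock: 26.6
position: [0.5183, 0.0428, 0.1738]
tcp_rot: [2.205, 0.042, -2.2]
contact_force: [0.1, -0.0, 1.1]
grip_width: 0.0652
clock: 27.22
position: [0.5207, 0.3403, 0.173]
tcp_rot: [2.203, 0.043, -2.201]
contact_force: [1.1, -0.9, 0.0]
grip_width: 0.0928
clock: 27.85
position: [0.5219, 0.338, 0.0945]
tcp_rot: [2.204, 0.042, -2.201]
contact_force: [-0.0, -0.1, -0.1]
grip_width: 0.0929
[0.52235457 0.33836137 0.0952143 ]
```

View pics/p8.png

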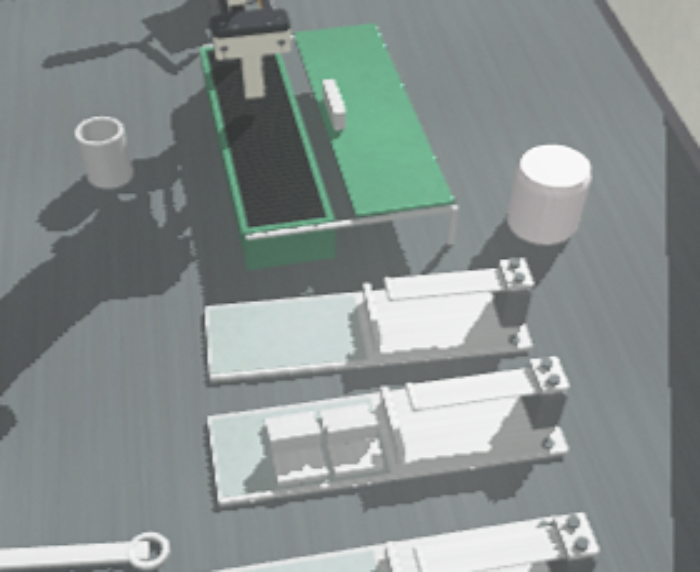

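Both blocks stand side by side on the middle pad, at (297, 445) and (352, 435). Third feel, at the far-y end.

```bash
python3 -m crank '{"claw":[93,93,93,93,93],"linear":[[0,0,-15],[0,0,-30],[0,0,-37],[0,0,-37],[0,0,-37]],"delta_rot":[[0,0,0],[0,0,0],[0,0,0],[0,0,0],[0,0,0]]}'
```

```text
clock: 28.52
position: [0.5211, 0.3383, 0.0562]
tcp_rot: [2.202, 0.043, -2.202]
contact_force: [0.2, 0.7, -0.2]
grip_width: 0.0929
```

```bash
python3 -m crank '{"claw":[93,93,93,93,93],"linear":[[0,0,-8],[0,0,-15],[0,0,-15],[0,0,-15],[0,0,-15]],"delta_rot":[[0,0,0],[0,0,0],[0,0,0],[0,0,0],[0,0,0]]}'
python3 -m crank '{"claw":[60,30,0,0,0],"linear":[[0,0,0],[0,0,0],[0,0,0],[0,0,0],[0,0,0]],"delta_rot":[[0,0,0],[0,0,0],[0,0,0],[0,0,0],[0,0,0]]}'
python3 -m crank '{"claw":[0,0,0,0,0],"linear":[[0,0,0],[0,0,0],[0,0,0],[0,0,0],[0,0,0]],"delta_rot":[[0,0,0],[0,0,0],[0,0,0],[0,0,0],[0,0,0]]}'
```

```text
clock: 29.15
position: [0.5211, 0.3383, 0.0412]
tcp_rot: [2.203, 0.043, -2.202]
contact_force: [-0.2, 0.1, -0.8]
grip_width: 0.0929
clock: 29.78
position: [0.5209, 0.3382, 0.0409]
tcp_rot: [2.202, 0.042, -2.202]
contact_force: [0.2, 0.1, -0.1]
grip_width: 0.0476
clock: 30.4
position: [0.5209, 0.3383, 0.0409]
tcp_rot: [2.202, 0.043, -2.202]
contact_force: [0.6, -0.3, -0.6]
grip_width: 0.0118
```

A third block. Lift and look.

```bash
python3 -m crank '{"claw":[0,0,0,0,0],"linear":[[0,0,30],[0,0,80],[0,0,130],[0,0,148],[-4,-55,148]],"delta_rot":[[0,0,0],[0,0,0],[0,0,0],[0,0,0],[0,0,0]]}'
python3 -m crank '{"claw":[0,0,0,0,0],"linear":[[-6,-55,0],[-12,-110,0],[-18,-165,0],[-24,-220,0],[-30,-275,0]],"delta_rot":[[0,0,0],[0,0,0],[0,0,0],[0,0,0],[0,0,0]]}'
python3 -m crank '{"claw":[0,0,0,0],"linear":[[0,-55,0],[0,-88,0],[0,-88,0],[0,-88,0]],"delta_rot":[[0,0,0],[0,0,0],[0,0,0],[0,0,0]]}'
python3 - <<'E'
from h import *
p=manip.sense()['position']; c=cap('side'); print(p); held(c,p)
W=cloud(c); x,y,z=[W[...,i] for i in range(3)]
P=W[(x>.43)&(x<.58)&(y>-.2)&(y<-.08)&(z>.038)&(z<.05)]
h=np.histogram(P[:,0],bins=np.arange(.43,.585,.005)); print(dict(zip((h[1][:-1]*1000).round().astype(int),h[0])))
print('block tops y',np.percentile(P[:,1],[2,98]),'z',np.median(P[:,2]))
E
```

```text
clock: 31.02
position: [0.5174, 0.2853, 0.1898]
tcp_rot: [2.204, 0.049, -2.198]
contact_force: [0.1, -1.3, -3.4]
grip_width: 0.012
clock: 31.65
position: [0.4855, 0.0066, 0.1869]
tcp_rot: [2.199, 0.043, -2.205]
contact_force: [1.8, 0.8, -3.9]
grip_width: 0.0116
clock: 32.15
position: [0.4862, -0.0793, 0.1875]
tcp_rot: [2.2, 0.043, -2.205]
contact_force: [0.1, -0.3, -3.3]
grip_width: 0.0121
[ 0.48617573 -0.07932607  0.1874509 ]
held n 232 dx [-0.0172  0.0216] dy [-0.0347 -0.0167] dz [-0.0349 -0.0232]
  dz -0.038 n 7 dx [-0.015  0.021] dy [-0.033 -0.031]
  dz -0.034 n 26 dx [-0.017  0.021] dy [-0.035 -0.031]
  dz -0.030 n 75 dx [-0.016  0.022] dy [-0.034 -0.017]
  dz -0.026 n 124 dx [-0.017  0.021] dy [-0.034 -0.017]
{np.int64(430): np.int64(0), np.int64(435): np.int64(0), np.int64(440): np.int64(0), np.int64(445): np.int64(0), np.int64(450): np.int64(0), np.int64(455): np.int64(0), np.int64(460): np.int64(0), np.int64(465): np.int64(0), np.int64(470): np.int64(0), np.int64(475): np.int64(0), np.int64(480): np.int64(0), np.int64(485): np.int64(11), np.int64(490): np.int64(17), np.int64(495): np.int64(17), np.int64(500): np.int64(18), np.int64(505): np.int64(17), np.int64(510): np.int64(17), np.int64(515): np.int64(17), np.int64(520): np.int64(16), np.int64(525): np.int64(6), np.int64(530): np.int64(9), np.int64(535): np.int64(16), np.int64(540): np.int64(18), np.int64(545): np.int64(16), np.int64(550): np.int64(16), np.int64(555): np.int64(17), np.int64(560): np.int64(15), np.int64(565): np.int64(19), np.int64(570): np.int64(7), np.int64(575): np.int64(0)}
block tops y [-0.14584068 -0.13267129] z 0.04344511428578094
```

Block 2 spans x 487–527 mm. The held one is centred 2 mm ahead of the TCP, so I'll aim the TCP at x = 461.

```bash
python3 -m crank '{"claw":[0,0,0,0,0],"linear":[[-15,-40,0],[-26,-60,0],[-26,-60,-60],[-26,-60,-115],[-26,-60,-132]],"delta_rot":[[0,0,0],[0,0,0],[0,0,0],[0,0,0],[0,0,0]]}'
python3 -m crank '{"claw":[0,0,0,0,0],"linear":[[0,0,-4],[0,0,-8],[0,0,-8],[0,0,-8],[0,0,-8]],"delta_rot":[[0,0,0],[0,0,0],[0,0,0],[0,0,0],[0,0,0]]}'
```

```text
clock: 32.83
position: [0.4579, -0.1375, 0.053]
tcp_rot: [2.195, 0.048, -2.21]
contact_force: [-0.5, 0.1, -3.4]
grip_width: 0.0119
clock: 33.45
position: [0.4614, -0.14, 0.0496]
tcp_rot: [2.203, 0.042, -2.201]
contact_force: [0.1, 0.4, -4.1]
grip_width: 0.0118
```

```bash
python3 -m crank '{"claw":[0,0,0,0],"linear":[[0,0,-3],[0,0,-5],[0,0,-6],[0,0,-6]],"delta_rot":[[0,0,0],[0,0,0],[0,0,0],[0,0,0]]}'
python3 -m crank '{"claw":[0,40,40,40],"linear":[[0,0,-0.5],[0,0,-0.5],[0,0,-0.5],[0,0,-0.5]],"delta_rot":[[0,0,0],[0,0,0],[0,0,0],[0,0,0]]}'
python3 -m crank '{"claw":[40,40,0,0,0],"linear":[[0,0,50],[0,0,110],[30,60,130],[60,110,130],[90,160,130]],"delta_rot":[[0,0,0],[0,0,0],[0,0,0],[0,0,0],[0,0,0]]}'
python3 - <<'E'
from h import *
c=cap('side'); cv2.imwrite('pics/p9.png',cv2.resize(c['pixels'][90:350,140:420],None,fx=2.5,fy=2.2)[:,:,::-1])
W=cloud(c); x,y,z=[W[...,i] for i in range(3)]
P=W[(x>.4)&(x<.58)&(y>-.2)&(y<-.08)&(z>.038)&(z<.05)]
h=np.histogram(P[:,0],bins=np.arange(.43,.585,.005)); print((h[1][:-1]*1000).round().astype(int).tolist(),h[0].tolist())
E
```

```text
clock: 33.95
position: [0.461, -0.1398, 0.0429]
tcp_rot: [2.202, 0.042, -2.202]
contact_force: [-0.3, 1.3, -2.0]
grip_width: 0.0117
clock: 34.45
position: [0.4611, -0.1399, 0.0425]
tcp_rot: [2.202, 0.042, -2.201]
contact_force: [0.4, 0.5, -0.3]
grip_width: 0.0366
clock: 35.08
position: [0.5523, 0.0217, 0.1735]
tcp_rot: [2.205, 0.041, -2.2]
contact_force: [1.7, -1.0, 0.1]
grip_width: 0.0146
[430, 435, 440, 445, 450, 455, 460, 465, 470, 475, 480, 485, 490, 495, 500, 505, 510, 515, 520, 525, 530, 535, 540, 545, 550, 555, 560, 565, 570, 575] [0, 0, 9, 18, 16, 20, 15, 18, 15, 17, 7, 11, 17, 16, 18, 17, 17, 17, 19, 5, 9, 17, 16, 18, 16, 18, 15, 18, 7, 0]
```

View pics/p9.png

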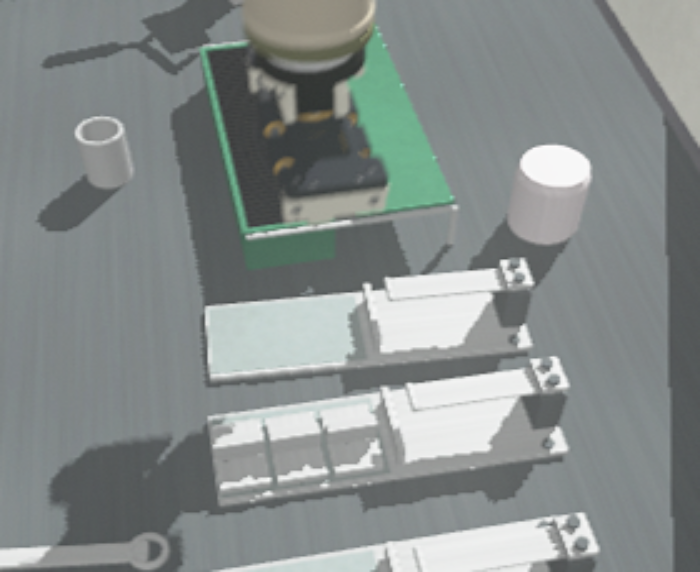

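All three blocks stand in a row on the pad (centres at station x about -46, -1 and +44 mm). Next I'll go behind the handle and pull the lid shut.

```bash
python3 -m crank '{"claw":[0,0,0,0,0],"linear":[[19,55,0],[38,110,0],[57,165,0],[76,220,0],[81,236,0]],"delta_rot":[[0,0,0],[0,0,0],[0,0,0],[0,0,0],[0,0,0]]}'
python3 -m crank '{"claw":[0,0,0,0,0],"linear":[[0,0,-30],[0,0,-60],[0,0,-80],[0,0,-80],[0,0,-80]],"delta_rot":[[0,0,0],[0,0,0],[0,0,0],[0,0,0],[0,0,0]]}'
```

```text
clock: 35.75
position: [0.6319, 0.2596, 0.1717]
tcp_rot: [2.2, 0.046, -2.201]
contact_force: [0.4, -0.3, 0.5]
grip_width: 0.0003
clock: 36.38
position: [0.6328, 0.2561, 0.0939]
tcp_rot: [2.204, 0.043, -2.201]
contact_force: [-0.2, -0.8, 1.0]
grip_width: 0.0005
```

```bash
python3 -m crank '{"claw":[0,0,0,0,0],"linear":[[-25,-1,0],[-50,-2,0],[-75,-4,0],[-100,-5,0],[-122,-6,0]],"delta_rot":[[0,0,0],[0,0,0],[0,0,0],[0,0,0],[0,0,0]]}'
python3 -m crank '{"claw":[0,0,0,0,0],"linear":[[-4,0,0],[-8,0,0],[-9,0,0],[-9,0,0],[-9,0,0]],"delta_rot":[[0,0,0],[0,0,0],[0,0,0],[0,0,0],[0,0,0]]}'
```

```text
clock: 37.0
position: [0.5112, 0.2504, 0.095]
tcp_rot: [2.208, 0.043, -2.197]
contact_force: [3.0, -1.3, 1.9]
grip_width: 0.0004
clock: 37.62
position: [0.5067, 0.2505, 0.0947]
tcp_rot: [2.216, 0.044, -2.191]
contact_force: [20.0, 1.2, -11.0]
grip_width: 0.0007
```

The lid is at its shut stop (20 N reaction at x = 507). I'll back off, retreat and do a final check.

```bash
python3 -m crank '{"claw":[0,0,0,0,0],"linear":[[22,0,0],[22,0,0],[22,0,60],[0,0,110],[-60,0,120]],"delta_rot":[[0,0,0],[0,0,0],[0,0,0],[0,0,0],[0,0,0]]}'
python3 -m crank '{"claw":[0,0,0,0,0],"linear":[[-60,20,0],[-100,40,0],[-100,60,0],[-100,60,0],[-100,60,0]],"delta_rot":[[0,0,0],[0,0,0],[0,0,0],[0,0,0],[0,0,0]]}'
python3 - <<'E'
from h import *
c=cap('side'); save(c,'p10.png')
def scan(c):
    W=cloud(c); x,y,z=[W[...,i] for i in range(3)]
    P=W[(x>.4)&(x<.58)&(y>-.2)&(y<-.08)&(z>.038)&(z<.05)]; print('ridges',len(P),P[:,0].min(),P[:,0].max(),np.percentile(P[:,1],[2,98]))
    P=W[(x>.4)&(x<.75)&(y>.22)&(y<.28)&(z>.085)&(z<.1)]; print('handle',len(P),np.median(P,axis=0))
    hsv=cv2.cvtColor(c['pixels'],cv2.COLOR_RGB2HSV); g=(hsv[...,0]>60)&(hsv[...,0]<90)&(hsv[...,1]>90)
    P=W[g&(z>.06)&(z<.072)&(y>.1)&(y<.2)]; print('lid part x',np.percentile(P[:,0],[1,99]))
scan(c)
scan(cap('top'))
print(manip.sense()['position'],manip.sense()['contact_force'])
E
```

```text
clock: 38.25
position: [0.4433, 0.2511, 0.2178]
tcp_rot: [2.213, 0.044, -2.196]
contact_force: [-0.5, 0.7, -0.9]
grip_width: 0.0004
clock: 38.88
position: [0.341, 0.3098, 0.2125]
tcp_rot: [2.202, 0.042, -2.202]
contact_force: [0.6, -0.4, -0.5]
grip_width: 0.0005
ridges 400 0.44218007514592284 0.5723968462118524 [-0.14647436 -0.13282   ]
handle 86 [0.49067064 0.24710846 0.0919713 ]
lid part x [0.48489442 0.57512725]
ridges 241 0.44464386678922474 0.5730209866827043 [-0.14665097 -0.13339325]
handle 126 [0.49255543 0.24950082 0.0928816 ]
lid part x [0.48554017 0.5770416 ]
[0.34123576 0.30954286 0.2123635 ] [-0.05363001 -0.29291727  0.68146775]
```

View pics/p10.png

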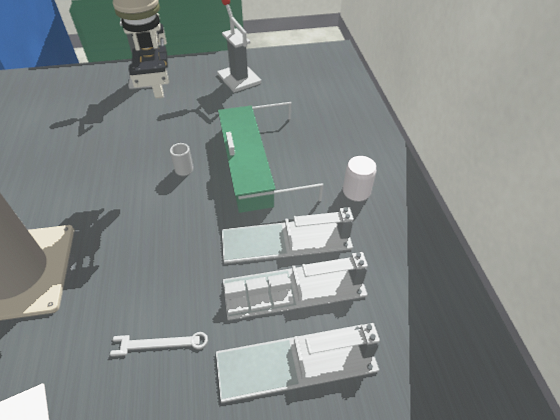

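The lid looks shut and the three blocks stand on the middle pad. I'll compare the handle reading with the start picture before handing in.

```bash
python3 - <<'E'
from h import *
for nm,c0,c1 in(('top',dict(np.load('top0.npz')),cap('top')),('side',dict(np.load('side0.npz')),cap('side'))):
    for c in(c0,c1):
        W=cloud(c); x,y,z=[W[...,i] for i in range(3)]
        P=W[(x>.4)&(x<.75)&(y>.22)&(y<.28)&(z>.085)&(z<.1)]; print(nm,'handle',len(P),np.median(P,axis=0).round(4),P[:,0].min().round(4),P[:,0].max().round(4))
        print('  tube',np.nanmedian(W[(x>.32)&(x<.4)&(y>.21)&(y<.3)&(z>.06)&(z<.08)],axis=0).round(3),'can',np.nanmedian(W[(x>.74)&(x<.84)&(y>.06)&(y<.16)&(z>.08)&(z<.1)],axis=0).round(3))
E
```

```text
top handle 129 [0.4925 0.2494 0.0928] 0.4854 0.4998
  tube [0.365 0.259 0.07 ] can [0.787 0.111 0.09 ]
top handle 129 [0.4925 0.2494 0.0927] 0.4854 0.4998
  tube [0.369 0.254 0.07 ] can [0.786 0.111 0.09 ]
side handle 86 [0.4907 0.2463 0.0922] 0.4838 0.4975
  tube [0.363 0.255 0.067] can [0.784 0.107 0.09 ]
side handle 85 [0.4908 0.2474 0.092 ] 0.4838 0.4975
  tube [0.363 0.257 0.067] can [0.784 0.106 0.09 ]
```

The handle reads the same as at the start, so the lid is fully shut. The can and tube haven't moved. Handing in.

```bash
python3 -c "
from plant import manip
print(manip.finish_job())"
```

```text
the job is handed in; nothing more can be done
None
```

The job is handed in at about 39 s on the robot's clock. All three blocks lie on the slack clip's pad and the lid is shut; no verdict was reported.

- **Slack clip:** the middle clip is the slack one. At about 8.2 N it gave 11–12 mm (0.66 N/mm), where a sound clip would give 5 mm (1.6 N/mm). That is a little less than the 14 mm quoted for a slack clip. I did not press the other two, because this reading was already clear.
- **Blocks:** three feeling grasps through the bristles covered the whole box, and each caught a block (jaws stopped at about 12 mm, weight about 3.6 N). They stand flat in a row on the pad, with centres at about -46, -1 and +44 mm along it.
- **Lid:** I pushed it to its open stop (41 N reaction) and later back to its shut stop (20 N). At the end the handle reads within 0.1 mm of its starting position along the slide in both cameras.
- **Things to leave alone:** the side camera shows the can and tube within 2 mm of where they began. The top camera reads the tube about 6 mm off, which I put down to scatter because the arm never went near it. The wrench looks unmoved in the pictures, but I did not measure it.

The arm ended retracted and touching nothing. I saw no grip slip or knocked block.

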